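Roll a keyed hex bar into a leaf drilling jig

ROBOT

A 6-joint arm with a two-finger parallel gripper is mounted at the origin on a cart in front of the work surface, level with it; the furniture and walls round the work are solid. World frame = base frame: x ahead of the robot, y to its left, z up, the work surface at z = 0. Lengths are in m, angles in degrees, forces in N, time in s.
With the tool pointing down it reaches from about 0.3 to 0.75 m from the base axis. Payload 8.5 kg.
Tool frame: the origin (TCP) lies on the centre line of the jaws, within the pads' length; the fingertips stand env.tcp_to_tips ahead of it and the grasp point (between the pads) lies 8 mm behind it (env.tcp_to_tips is the distance from the TCP to the fingertips, in m); z points along the fingers, y is the direction in which the jaws open and shut (so a half turn about z gives the same grasp; the last joint's range is limited). The gripper opens to 85 mm and grips with 20 to 120 N. Pads are 22 mm wide; open, the fingers measure 114 mm over their backs; the gripper's body (76 mm by 85 mm) begins 54 mm behind the grasp point. The pads swing forward as they close: fully open they stand 13 mm farther back than shut.
Start: joints at [-84.872, 21.807, 74.336, -0, 83.858, -12.336], TCP at [0.165, -0.525, 0.242] pointing down, gripper open.
Joint ranges: [-178.18, 178.18], [-50.72, 133.34], [12.68, 142.11], [-81.47, 261.47], [9.98, 163.14], [-165.26, 165.26]. Speed limits (degrees/s): [136.94, 136.94, 180, 180, 180, 180].

INTERFACE

Orientations are given as a 3x3 rotation matrix whose columns are the frame's x, y, z axes.
In Python, from rig import env gives the robot as it stands. The module is installed in compiled form; this text tells all that it offers.
- The arm moves only by the tool carry_out, never from a script. Its argument "rows" is a list of rows, each an object of numbers: "tx", "ty", "tz": the shift along the tool's x, y, z in cm; "yaw": the turn about the tool's z in rad. In form: [{"tx": .., "ty": .., "tz": .., "yaw": ..}, ...]. A call has 1 to 12 rows; each row shifts and turns the pose as measured when the row begins, along the tool's axes as they then stand; what a row does not reach is not made up. A row lasts 1/10 s, in which the tool goes at most 50 mm and 8.59 degrees, less where a joint would pass 70% of its speed; a pose out of reach is approached as far as the arm can. A call is refused whole if a number of a shift passes 5 or a number of a turn 0.15, either way. A call with a gripper value outside its range is refused whole. "jaw" is the closure, from -1 (fully open) to 1 (shut), set as the call begins (left out, the last holds). The fingers move at their own pace and stop on an object; "squeeze" is the grip in N (left out, the last holds). Time passes only in rows, so rows that do not move let the fingers close. It gives the time, the measured TCP pose, the force and the opening at its end, in the units of the state.
- env.observe(): the state, without advancing time (a new reading comes with each control period).
- env.get_image(name): name is "scene" or "side" or "wrist"; returns the picture (420x560x3 uint8, red, green, blue); there is no depth.
- env.camera_params(name): a dict with "vertical_fov" (degrees; the focal length in pixels is half the picture's height over the tangent of half this angle, whatever the lens; pixels are square), "cx", "cy" (the principal point, pixels), "k1" (the pictures are not rectified: a ray, as slopes to the right and down, at radius r is drawn at 1 + k1 r^2 times it, then the intrinsics apply), "view" (4x4, takes a point from world to camera coordinates). Camera axes: x right, y up, looking along -z (the intrinsics and any distortion apply to the point x, -y, -z); pixel columns grow to the right and rows downward; lengths in m; the calibration is good to about 2 mm. A picture is of the moment at which its call begins: read the wrist's pose just before it. camera_params takes no time and is no camera call; for the wrist camera it gives the pose at the moment of the call.
- env.close_job(): hands the job in, once; it reports no verdict.
The state is a dict: "time_s": time; "q": joint angles; "qvel": joint speeds; "joint_efforts": joint torques, N m; "position": TCP position; "tool_rot": TCP orientation; "ft_force": force on the tool from outside, world axes, zero at the start; "wrist_torque": the same for the moment, N m; "grip_width": finger opening in m.
Only numpy, scipy, OpenCV 4.12 (cv2) and the standard library are available. Lean on these libraries where they do the work, as an engineer would, in place of code of your own. Each camera call takes 0.05 s, during which the arm holds its last target. There are 200 camera calls.

TASK

The hexagonal bar has to be drilled through its keyway. Without picking it up, roll it over on the jig's base plate, one face at a time, until the keyway faces straight up, and push it fully home along the fence, about at its middle. Then swing the hinged blue leaf down until it is fully shut, its key in the keyway; leave the things around the jig where they are.

Things in the scene. Friction and masses are not known exactly. Their poses are not given: they have to be found in the camera images.
- hex_bar: Loose bright aluminium hexagonal bar, 150 mm long, 50 mm across flats, 57.7 across corners, faces 28.9 wide, 0.8 kg. A keyway with blue floor, 14 wide, 6 deep, runs along the middle of one face. Origin: bar's centre; x along the bar, z out of the keyway face. It starts on the base plate about parallel to the fence, keyway facing away from the fence and 30 degrees down: two 60-degree rolls from up.
- jig: Fixed drilling jig. Origin: bench height, under the middle of the fence's foot; x along the fence, y the way to roll (into the fence), z up. Base plate 10 mm thick, x -100 to 100, y -185 to 65 mm. Fence face at y = 0, x -75 to 75, top at z = 50. Hinge cheeks behind it, y 14 to 40, x 43 to 55 either side, to z = 79. Bar home: centre at y = -28.9, z = 35, near the fence's middle.
- leaf (a joint): Hinged blue leaf, angle in rad: 0 = shut (level, over the bar, pointing to jig -y), 1.57 = upright, 2.0 = leaning back at its stop. Hinge axis along jig x at y = 27, z = 66 mm. Plate 80 wide (x), 10 thick, 107 mm long from the axis, then a rod with a ball. Stiff hinge: it stays where left and takes 1 to 4 N at the ball.
- leaf_ball (a point): Centre of the black ball (24 mm diameter) at the free end of the leaf, 135 mm from the hinge axis; 66 mm above the bench when the leaf is shut. The key under the leaf, 9 mm wide and 4.5 high, enters the keyway; on another face, or with the bar over about 2.5 mm from home, it stands on the bar and the leaf stays about 0.07 rad open.
- wood_block: Bystander: beech block, 62 x 130 x 42 mm, lying left of the jig; origin at the centre of its underside. To be left alone.
- oil_can: Bystander: dark red oil can with a long spout, 72 x 82 mm, 216 mm high, standing behind the jig; origin at the centre of its underside. To be left alone.
- drill_block: Bystander: wooden block with twist drills, 150 x 58 mm, 112 mm high, beyond the jig; origin at the centre of its underside. To be left alone.
- fence (a point): Middle of the foot of the fence's inner face, 10 mm above the bench on the base plate. Each roll brings the bar 29 mm nearer; after two rolls 20 to 50 mm remain. Pushed high on its upper slanting face the bar tips over its lower edge and falls onto the next face once past 30 degrees; pushed by an upright finger that reaches below its mid-height it slides.

How it is judged:
By the outcome, as a careful person would: the job done as asked, in the order asked, and still so for the second after the job is handed in, with the robot touching nothing.
It also fails if it takes over 64 s, if anything falls off the work surface, if the arm or the gripper's body presses on something with over 40 N, if the wrist force passes 120 N, or if a joint passes its speed limit or range.

## Working session

There is one attempt and no reset: what is moved stays moved. The work goes in short steps, Python scripts to look and compute and a tool call to move; the robot and the scene stay as the last step left them, time stands still between calls to the robot, and variables do not carry over. Pictures are saved under pics/ and viewed, about 8 in all and at most 12, crops included, and the job is handed in when it is done.

Besides the shell and the picture viewer there is one more tool, called after "Call:" as name([rows], argument=value, ...), one row to a line, values as JSON. carry_out: Moves the arm, as the interface text tells. Its arguments: {"type":"object","properties":{"rows":{"type":"array","items":{"type":"object","properties":{"tx":{"type":"number"},"ty":{"type":"number"},"tz":{"type":"number"},"yaw":{"type":"number"}}}},"jaw":{"type":"number"},"squeeze":{"type":"number"}},"required":["rows"]}

```bash
mkdir -p pics; cat > h.py <<'E'
import numpy as np, cv2
from rig import env
def cam(n):
    p=env.camera_params(n); f=210/np.tan(np.radians(p['vertical_fov'])/2)
    return p,f
def ray(p,uv):
    f=210/np.tan(np.radians(p['vertical_fov'])/2)
    d=np.array([(uv[0]-p['cx'])/f,(uv[1]-p['cy'])/f]); s=d.copy()
    for _ in range(20): s=d/(1+p['k1']*(s@s))
    V=np.array(p['view']);R=V[:3,:3];o=-R.T@V[:3,3]
    return o,R.T@np.array([s[0],-s[1],-1])
def onz(p,uv,z):
    o,d=ray(p,uv); return o+d*(z-o[2])/d[2]
def proj(p,X):
    f=210/np.tan(np.radians(p['vertical_fov'])/2)
    V=np.array(p['view']);c=V[:3,:3]@np.array(X)+V[:3,3]
    s=np.array([c[0],-c[1]])/-c[2]; s=s*(1+p['k1']*(s@s)); return s*f+[p['cx'],p['cy']]
def tri(rs):
    A=np.zeros((3,3));b=np.zeros(3)
    for o,d in rs:
        d=d/np.linalg.norm(d);M=np.eye(3)-np.outer(d,d);A+=M;b+=M@o
    return np.linalg.solve(A,b)
def shot(n,name):
    p=env.camera_params(n);im=env.get_image(n);cv2.imwrite('pics/'+name,im[:,:,::-1]);return p,im
E
python3 - <<'E'
from h import *
s=env.observe();print(s['time_s'],s['position'],np.round(s['tool_rot'],3),s['grip_width'],env.tcp_to_tips)
for n in('scene','side','wrist'):
    p,im=shot(n,n+'0.png');V=np.array(p['view']);print(n,p['vertical_fov'],p['k1'],np.round(-V[:3,:3].T@V[:3,3],3),np.round(-V[2,:3],2))
a=[cv2.imread(f'pics/{n}0.png') for n in('scene','side')]
E
```

```text
0.0 [ 0.16502733 -0.52436635  0.24171537] [[ 0.954  0.3   -0.   ]
 [ 0.3   -0.954  0.001]
 [ 0.    -0.001 -1.   ]] 0.08535203306032355 0.011
scene 45.895316479007775 -0.025886687759559213 [ 0.246 -0.942  0.658] [ 0.33  0.79 -0.52]
side 53.56674887385587 -0.012115233694321414 [ 0.264 -0.715  0.551] [ 0.41  0.73 -0.55]
wrist 62.32889473616656 0.024067823450439087 [ 0.233 -0.504  0.373] [-0.27 -0.08 -0.96]
```

View pics/scene0.png

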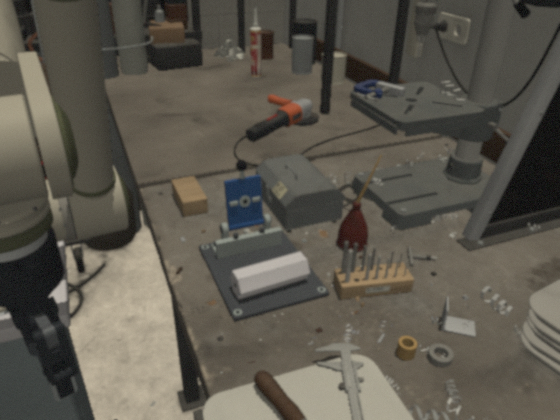

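View pics/side0.png

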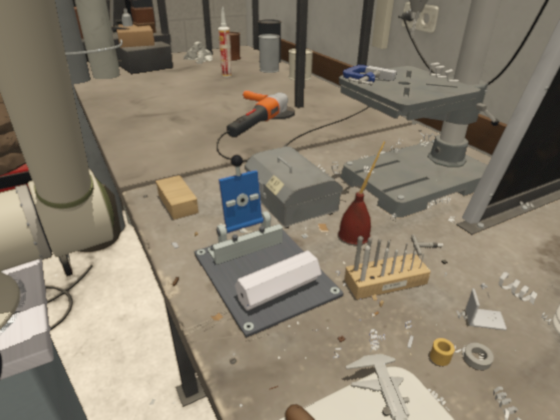

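The views show the jig with its leaf leaning back and the bar lying in the front part of the plate, around side pixel (280,280). The wood block is at the left, the can and drill block at the right.

```bash
python3 - <<'E'
from h import *
im=cv2.imread('pics/side0.png')[140:340,160:360];cv2.imwrite('pics/c1.png',cv2.resize(im,None,fx=3,fy=3,interpolation=cv2.INTER_CUBIC))
p=env.camera_params('side');q=env.camera_params('scene')
for n,P,pts in(('side',p,[(209,257),(249,326),(335,291)]),('scene',q,[(205,248),(239,310),(322,291)])):
    print(n,[np.round(onz(P,u,.01),3) for u in pts])
print('ball',np.round(tri([ray(p,(237,160)),ray(q,(241.5,165))]),3))
E
```

```text
side [array([ 0.454, -0.074,  0.01 ]), array([ 0.449, -0.275,  0.01 ]), array([ 0.623, -0.275,  0.01 ])]
scene [array([ 0.443, -0.057,  0.01 ]), array([ 0.451, -0.273,  0.01 ]), array([ 0.621, -0.28 ,  0.01 ])]
ball [ 0.528 -0.07   0.207]
```

View pics/c1.png

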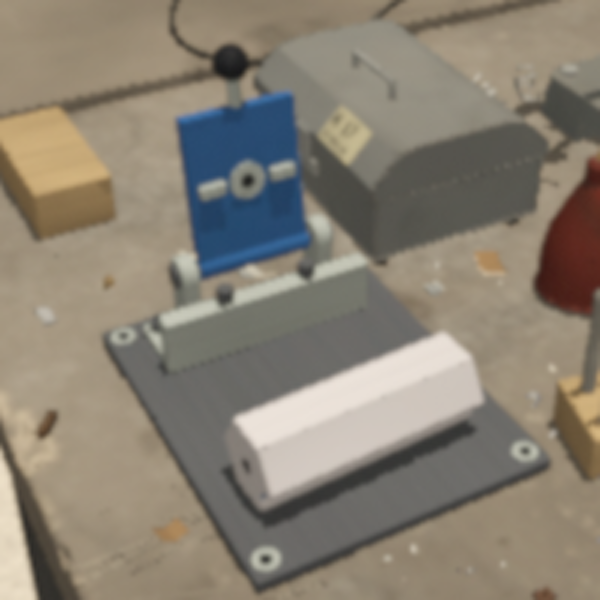

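The crop shows the fence foot from about crop (168,369) to (367,309), the bar from (233,423) to (484,403), and screws at (123,336), (265,559) and (525,451).

```bash
python3 - <<'E'
from h import *
p=env.camera_params('side')
f=lambda c,z:np.round(onz(p,(160+(c[0]-1)/3,140+(c[1]-1)/3),z)[:2],4)
print('fence',f((168,369),.01),f((367,309),.01))
print('corners',f((103,335),.01),f((262,592),0.0),f((550,464),.01))
print('screws',f((123,336),.01),f((265,559),.01),f((525,451),.01))
print('bar topback',f((233,423),.06),f((445,335),.06))
print('bar topfront',f((250,447),.06),f((470,365),.06))
print('bar frontmid',f((265,505),.035),f((484,403),.035))
E
```

```text
fence [ 0.4592 -0.0966] [ 0.6071 -0.1018]
corners [ 0.4331 -0.0419] [ 0.4392 -0.2868] [ 0.6308 -0.2893]
screws [ 0.4448 -0.0494] [ 0.4472 -0.2744] [ 0.6238 -0.2728]
bar topback [ 0.4564 -0.2157] [ 0.6056 -0.2049]
bar topfront [ 0.4569 -0.2381] [ 0.6036 -0.2367]
bar frontmid [ 0.4551 -0.2597] [ 0.609  -0.2468]
```

Call:
carry_out([
  {"tx": 3.8,"ty": -0.85,"yaw": 0},
  {"tx": 3.8,"ty": -0.85},
  {"tx": 3.8,"ty": -0.85},
  {"tx": 3.8,"ty": -0.85},
  {"tx": 3.8,"ty": -0.85},
  {"tx": 3.8,"ty": -0.85},
  {"tx": 3.8,"ty": -0.85},
  {"tx": 3.8,"ty": -0.85},
  {"tx": 3.8,"ty": -0.85},
  {"tx": 3.8,"ty": -0.85},
  {"tx": 3.8,"ty": -0.85},
])

```text
validation failed for argument at $.ro...
```

Call:
carry_out([
  {"yaw": -0.14},
  {"yaw": -0.14},
  {"yaw": -0.14},
  {"yaw": -0.14},
  {"yaw": -0.14},
  {"yaw": -0.14},
  {"yaw": -0.14},
  {"yaw": -0.14},
  {"yaw": -0.14},
  {"tz": 0},
])

```text
validation failed for argument at $.ro...
```

```bash
python3 - <<'E'
from h import *
s=env.observe();print(s['time_s'],s['position'],np.round(s['tool_rot'],3),s['grip_width'],env.tcp_to_tips,np.round(s['ft_force'],2),np.round(s['q'],1))
p,im=shot('side','s1.png');p,im=shot('wrist','w1.png')
a=cv2.imread('pics/s1.png')[100:340,140:400];b=cv2.imread('pics/w1.png')
cv2.imwrite('pics/m1.png',np.hstack([cv2.resize(a,(455,420)),cv2.resize(b,(340,255+0)).copy() if 0 else cv2.copyMakeBorder(cv2.resize(b,(340,255)),0,165,0,0,0)]))
E
```

```text
0.15 [ 0.16503196 -0.5244361   0.2418569 ] [[ 0.954  0.3   -0.   ]
 [ 0.3   -0.954  0.001]
 [ 0.    -0.001 -1.   ]] 0.08562877892346406 0.011 [-0.07 -0.78 -0.05] [-84.9  21.8  74.4   0.   83.9 -12.3]
```

View pics/m1.png

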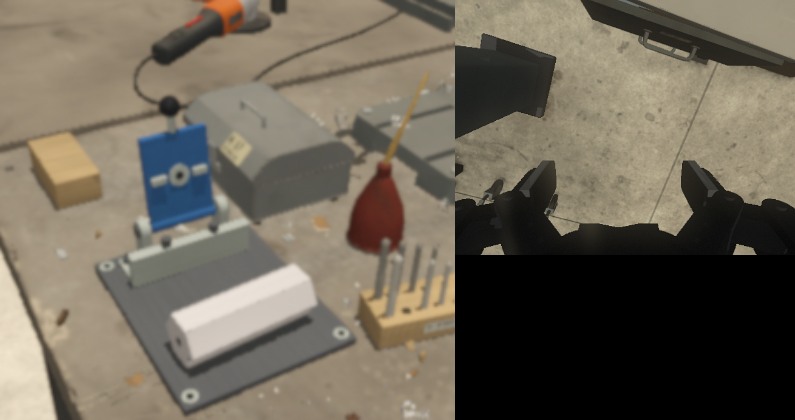

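The moves were refused because every row needs all four numbers. The picture shows the scene unchanged, with the open fingers at the bottom of the wrist view.

Call:
carry_out([
  {"tx": 3.8,"ty": -0.85,"tz": 0,"yaw": 0},
  {"tx": 3.8,"ty": -0.85,"tz": 0,"yaw": 0},
  {"tx": 3.8,"ty": -0.85,"tz": 0,"yaw": 0},
  {"tx": 3.8,"ty": -0.85,"tz": 0,"yaw": 0},
  {"tx": 3.8,"ty": -0.85,"tz": 0,"yaw": 0},
  {"tx": 3.8,"ty": -0.85,"tz": 0,"yaw": 0},
  {"tx": 3.8,"ty": -0.85,"tz": 0,"yaw": 0},
  {"tx": 3.8,"ty": -0.85,"tz": 0,"yaw": 0},
  {"tx": 3.8,"ty": -0.85,"tz": 0,"yaw": 0},
  {"tx": 3.8,"ty": -0.85,"tz": 0,"yaw": 0},
  {"tx": 3.8,"ty": -0.85,"tz": 0,"yaw": 0},
])

```text
time_s: 1.35
position: [0.5464, -0.3048, 0.2406]
tool_rot: [[0.957, 0.292, -0.002], [0.292, -0.957, 0.002], [-0.001, -0.002, -1.0]]
ft_force: [-1.5, -0.9, 0.8]
grip_width: 0.0857
```

Call:
carry_out([
  {"tx": 0,"ty": 0,"tz": 0,"yaw": -0.14},
  {"tx": 0,"ty": 0,"tz": 0,"yaw": -0.14},
  {"tx": 0,"ty": 0,"tz": 0,"yaw": -0.14},
  {"tx": 0,"ty": 0,"tz": 0,"yaw": -0.14},
  {"tx": 0,"ty": 0,"tz": 0,"yaw": -0.14},
  {"tx": 0,"ty": 0,"tz": 0,"yaw": -0.14},
  {"tx": 0,"ty": 0,"tz": 0,"yaw": -0.14},
  {"tx": 0,"ty": 0,"tz": 0,"yaw": -0.14},
  {"tx": 0,"ty": 0,"tz": 0,"yaw": -0.14},
  {"tx": 0,"ty": 0,"tz": 0,"yaw": 0},
])

```text
time_s: 2.35
position: [0.5509, -0.2998, 0.2372]
tool_rot: [[-0.043, 0.999, -0.005], [0.999, 0.043, 0.006], [0.006, -0.005, -1.0]]
ft_force: [-0.6, 0.5, 0.0]
grip_width: 0.0851
```

```bash
python3 - <<'E'
from h import *
s=env.observe();print(s['time_s'],s['position'],np.round(s['tool_rot'],3),s['grip_width'],env.tcp_to_tips,np.round(s['ft_force'],2),np.round(s['q'],1))
p,im=shot('side','s1.png');p,im=shot('wrist','w1.png')
E
```

```text
2.35 [ 0.55086096 -0.29976161  0.23717884] [[-0.043  0.999 -0.005]
 [ 0.999  0.043  0.006]
 [ 0.006 -0.005 -1.   ]] 0.08508346966524911 0.011 [-0.61  0.53  0.04] [-39.4  30.1  61.2   0.1  89.1 -41.9]
```

View pics/w1.png

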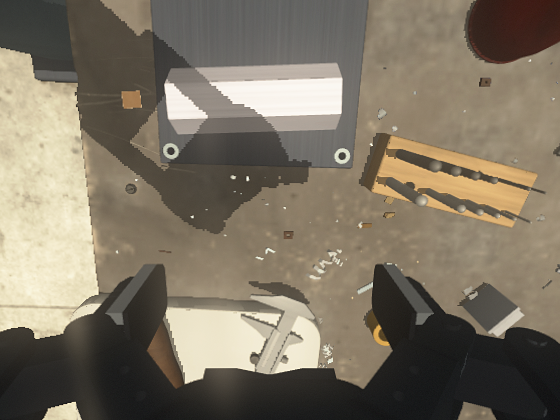

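The wrist view shows the bar's top face from about (165,80) to (342,116), with the plate screws at (170.5,151) and (342,156).

```bash
python3 - <<'E'
from h import *
p=env.camera_params('wrist')
f=lambda c,z:np.round(onz(p,c,z)[:2],4)
print('screws',f((170.5,151),.01),f((342,156),.01),'plate L,R edges',f((152,0),.01),f((162,166),.01),f((368,0),.01),f((353,168),.01))
print('top back',f((167,80.5),.06),f((341,77.5),.06),'front',f((170,120),.06),f((340,116),.06))
print('front mid',f((170,134),.035),f((338,129),.035))
E
```

```text
screws [ 0.4479 -0.2776] [ 0.6243 -0.2758] plate L,R edges [ 0.4371 -0.1414] [ 0.4385 -0.2935] [ 0.6338 -0.134 ] [ 0.6369 -0.2878]
top back [ 0.4616 -0.2126] [ 0.6066 -0.2047] front [ 0.4627 -0.2445] [ 0.6088 -0.2355]
front mid [ 0.4552 -0.2584] [ 0.6129 -0.2477]
```

```bash
python3 - <<'E'
from h import *
p=env.camera_params('wrist');s=env.observe();R=np.array(s['tool_rot']);t=np.array(s['position'])
for c in[(165,265),(372,265),(126,325),(410,322),(104,320),(432,325)]:
    o,d=ray(p,c); a=R.T@(o-t);b=R.T@d
    if c[0]<170 or c[0]==372:pass
    k=((np.sign(b[1]) *.0425) -a[1])/b[1] if c not in[] else 0
    print(c,np.round(1000*(a+k*b)),'cam',np.round(1000*a))
E
```

```text
(165, 265) [  6. -42.  -0.] cam [  70.    0. -131.]
(372, 265) [ 7. 42. -1.] cam [  70.    0. -131.]
(126, 325) [  6. -42. -41.] cam [  70.    0. -131.]
(410, 322) [  7.  42. -41.] cam [  70.    0. -131.]
(104, 320) [ 16. -42. -52.] cam [  70.    0. -131.]
(432, 325) [ 15.  42. -53.] cam [  70.    0. -131.]
```

Call:
carry_out([
  {"tx": 0,"ty": -0.4,"tz": 3.6,"yaw": 0},
  {"tx": 0,"ty": -0.4,"tz": 3.6,"yaw": 0},
  {"tx": 0,"ty": -0.4,"tz": 3.6,"yaw": 0},
  {"tx": 0,"ty": -0.3,"tz": 3.6,"yaw": 0},
  {"tx": 0,"ty": 0,"tz": 3.6,"yaw": 0},
  {"tx": 0,"ty": 0,"tz": 0,"yaw": 0},
])

```text
time_s: 3.05
position: [0.5356, -0.3002, 0.0533]
tool_rot: [[-0.017, 1.0, -0.001], [1.0, 0.017, 0.002], [0.002, -0.001, -1.0]]
ft_force: [0.1, 0.2, -1.1]
grip_width: 0.0852
```

Call:
carry_out([
  {"tx": 1.4,"ty": 0,"tz": 0.1,"yaw": 0},
  {"tx": 1.4,"ty": 0,"tz": 0.1,"yaw": 0},
  {"tx": 1.4,"ty": 0,"tz": 0,"yaw": 0},
  {"tx": 0.4,"ty": 0,"tz": 0,"yaw": 0},
  {"tx": 0.4,"ty": 0,"tz": 0,"yaw": 0},
])

```text
time_s: 3.55
position: [0.5373, -0.247, 0.0578]
tool_rot: [[-0.014, 1.0, 0.007], [1.0, 0.014, -0.004], [-0.004, 0.007, -1.0]]
ft_force: [-2.1, -5.4, 4.0]
grip_width: 0.0853
```

Call:
carry_out([
  {"tx": 0.4,"ty": 0,"tz": 0,"yaw": 0},
  {"tx": 0.4,"ty": 0,"tz": 0,"yaw": 0},
])

```text
time_s: 3.75
position: [0.5371, -0.2407, 0.0607]
tool_rot: [[-0.016, 1.0, 0.008], [1.0, 0.016, -0.011], [-0.011, 0.008, -1.0]]
ft_force: [-5.4, -5.1, 7.0]
grip_width: 0.0853
```

Call:
carry_out([
  {"tx": 0.4,"ty": 0,"tz": 0,"yaw": 0},
  {"tx": 0.4,"ty": 0,"tz": 0,"yaw": 0},
])

```text
time_s: 3.95
position: [0.5366, -0.2343, 0.0631]
tool_rot: [[-0.016, 1.0, 0.008], [1.0, 0.016, -0.016], [-0.016, 0.008, -1.0]]
ft_force: [-3.6, -2.0, 4.4]
grip_width: 0.0853
```

```bash
python3 - <<'E'
from h import *
p,im=shot('side','s2.png');p,im2=shot('wrist','w2.png')
a=cv2.imread('pics/s2.png')[120:340,150:400]
cv2.imwrite('pics/m2.png',np.hstack([cv2.resize(a,(400,352)),cv2.resize(cv2.imread('pics/w2.png'),(400,300))[:,:] if 0 else cv2.copyMakeBorder(cv2.resize(cv2.imread('pics/w2.png'),(400,300)),0,52,0,0,0)]))
E
```

```text
(no output)
```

View pics/m2.png

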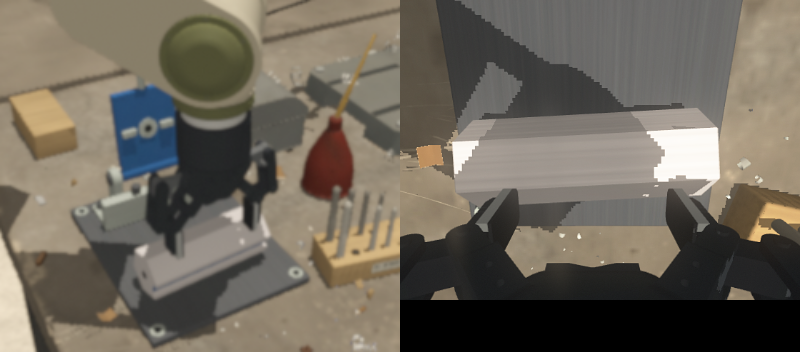

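The wrist view shows the bar still flat and slightly yawed, with the fingertips riding up at its front top edge. I'll measure its position, back off, and retry with downward compensation.

```bash
python3 - <<'E'
from h import *
p=env.camera_params('wrist')
f=lambda c,z:np.round(onz(p,(c[0]*1.4,c[1]*1.4),z)[:2],4)
print([f((c[0]-400,c[1]),.06) for c in((455,142),(718,127),(456,178),(720,172))])
E
```

```text
[array([ 0.4609, -0.2011]), array([ 0.6054, -0.1905]), array([ 0.4584, -0.2227]), array([ 0.6109, -0.217 ])]
```

Call:
carry_out([
  {"tx": -1.5,"ty": 0,"tz": 0,"yaw": 0},
  {"tx": -1.5,"ty": 0,"tz": 0,"yaw": 0},
  {"tx": -0.6,"ty": 0,"tz": 0.5,"yaw": 0},
  {"tx": 0,"ty": 0,"tz": 0.6,"yaw": 0},
  {"tx": 0,"ty": 0,"tz": 0,"yaw": 0},
])

```text
time_s: 4.55
position: [0.5378, -0.2743, 0.0524]
tool_rot: [[-0.014, 1.0, 0.01], [1.0, 0.014, -0.016], [-0.016, 0.01, -1.0]]
ft_force: [-0.4, -1.1, -0.8]
grip_width: 0.0854
```

```bash
python3 - <<'E'
from h import *
p,im2=shot('wrist','w3.png')
E
```

```text
(no output)
```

View pics/w3.png

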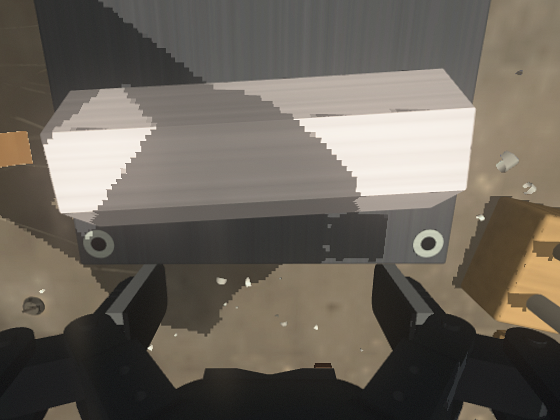

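Now clear: the bar is flat and not rolled. Its top face runs from (45,131)-(474,107) at the back to (60,213)-(466,190) at the front.

```bash
python3 - <<'E'
from h import *
p=env.camera_params('wrist')
f=lambda c,z:np.round(onz(p,c,z)[:2],4)
print([f(c,.06) for c in((45,131),(474,107),(60,213),(466,190))])
E
```

```text
[array([ 0.4609, -0.2143]), array([ 0.6068, -0.2043]), array([ 0.4611, -0.2438]), array([ 0.6095, -0.2333])]
```

Call:
carry_out([
  {"tx": 0,"ty": 0,"tz": 0.5,"yaw": -0.05},
  {"tx": 1.0,"ty": 0,"tz": 0,"yaw": 0},
  {"tx": 0.8,"ty": 0,"tz": 0.1,"yaw": 0},
  {"tx": 0.5,"ty": 0,"tz": 0.2,"yaw": 0},
])

```text
time_s: 5.0
position: [0.537, -0.251, 0.0454]
tool_rot: [[-0.065, 0.998, 0.012], [0.998, 0.065, -0.021], [-0.022, 0.011, -1.0]]
ft_force: [-2.1, -11.7, 12.0]
grip_width: 0.0854
```

Call:
carry_out([
  {"tx": 0.6,"ty": 0,"tz": 0.25,"yaw": 0},
])

```text
time_s: 5.1
position: [0.5377, -0.2475, 0.0454]
tool_rot: [[-0.066, 0.998, 0.016], [0.997, 0.066, -0.029], [-0.03, 0.014, -0.999]]
ft_force: [-3.6, -16.3, 20.0]
grip_width: 0.0854
```

Call:
carry_out([
  {"tx": 0.6,"ty": 0,"tz": 0.25,"yaw": 0},
])

```text
time_s: 5.2
position: [0.5384, -0.2444, 0.0457]
tool_rot: [[-0.067, 0.998, 0.02], [0.997, 0.068, -0.038], [-0.039, 0.017, -0.999]]
ft_force: [-4.8, -13.0, 17.4]
grip_width: 0.0855
```

Call:
carry_out([
  {"tx": 0.6,"ty": 0,"tz": 0.25,"yaw": 0},
])

```text
time_s: 5.3
position: [0.5391, -0.2413, 0.046]
tool_rot: [[-0.068, 0.997, 0.024], [0.997, 0.069, -0.047], [-0.048, 0.021, -0.999]]
ft_force: [-5.0, -12.9, 16.2]
grip_width: 0.0853
```

Call:
carry_out([
  {"tx": -1.5,"ty": 0,"tz": 0,"yaw": 0},
  {"tx": -1.5,"ty": 0,"tz": -0.5,"yaw": 0},
  {"tx": 0,"ty": 0,"tz": -0.3,"yaw": 0},
])

```text
time_s: 5.6
position: [0.5414, -0.2711, 0.0574]
tool_rot: [[-0.067, 0.997, 0.026], [0.996, 0.069, -0.048], [-0.05, 0.022, -0.999]]
ft_force: [0.6, -0.1, -0.1]
grip_width: 0.0853
```

```bash
python3 - <<'E'
from h import *
p,im=shot('wrist','w4.png')
g=cv2.cvtColor(im,cv2.COLOR_RGB2GRAY)
# edges along a few columns: vertical gradient peaks
for c in(110,420):
    d=np.diff(cv2.GaussianBlur(g,(5,5),0)[:,c-3:c+4].mean(1).astype(float))
    pk=[i for i in range(20,258) if abs(d[i])>3 and abs(d[i])==abs(d[i-4:i+5]).max()]
    print(c,[(i,round(d[i])) for i in pk],[tuple(np.round(onz(p,(c,i),z)[:2],3)) for i in pk for z in(.06,)])
E
```

```text
110 [(50, 33), (91, 17), (150, -25), (175, -11), (193, -13), (255, 5)] [(np.float64(0.484), np.float64(-0.188)), (np.float64(0.483), np.float64(-0.2)), (np.float64(0.482), np.float64(-0.22)), (np.float64(0.481), np.float64(-0.23)), (np.float64(0.48), np.float64(-0.237)), (np.float64(0.478), np.float64(-0.262))]
420 [(53, 23), (92, 30), (174, -26), (192, -20), (236, 29), (243, -19), (252, 15)] [(np.float64(0.586), np.float64(-0.182)), (np.float64(0.588), np.float64(-0.194)), (np.float64(0.595), np.float64(-0.222)), (np.float64(0.596), np.float64(-0.229)), (np.float64(0.6), np.float64(-0.247)), (np.float64(0.6), np.float64(-0.25)), (np.float64(0.601), np.float64(-0.254))]
```

Call:
carry_out([
  {"tx": 1.2,"ty": 0,"tz": 0.3,"yaw": 0},
  {"tx": 1.2,"ty": 0,"tz": 0,"yaw": 0},
  {"tx": 0.6,"ty": 0,"tz": 0,"yaw": 0},
  {"tx": 0.6,"ty": 0,"tz": 0,"yaw": 0},
])

```text
time_s: 6.05
position: [0.5387, -0.2333, 0.0538]
tool_rot: [[-0.07, 0.997, 0.026], [0.996, 0.071, -0.054], [-0.056, 0.022, -0.998]]
ft_force: [-11.4, -20.4, 31.2]
grip_width: 0.0851
```

Call:
carry_out([
  {"tx": 0.7,"ty": 0,"tz": 0.05,"yaw": 0},
  {"tx": 0.7,"ty": 0,"tz": 0.05,"yaw": 0},
])

```text
time_s: 6.25
position: [0.5382, -0.2244, 0.0583]
tool_rot: [[-0.075, 0.997, 0.029], [0.995, 0.077, -0.071], [-0.073, 0.024, -0.997]]
ft_force: [-8.4, -10.1, 22.1]
grip_width: 0.0856
```

Call:
carry_out([
  {"tx": 0.7,"ty": 0,"tz": 0.05,"yaw": 0},
  {"tx": 0.7,"ty": 0,"tz": 0.05,"yaw": 0},
])

```text
time_s: 6.45
position: [0.5374, -0.213, 0.0617]
tool_rot: [[-0.078, 0.996, 0.033], [0.993, 0.08, -0.081], [-0.084, 0.026, -0.996]]
ft_force: [-5.1, -3.6, 17.1]
grip_width: 0.0858
```

```bash
python3 - <<'E'
from h import *
p,im2=shot('wrist','w5.png')
E
```

```text
(no output)
```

View pics/w5.png

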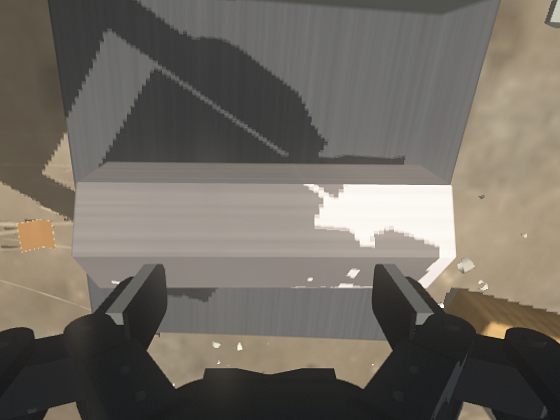

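The bar is still flat, now square to the fingers, with its top front edge at row 257. The fingertips ride down-slope relative to the face, so the finger has to rise with the face. I'll back off and push along the arc.

Call:
carry_out([
  {"tx": -1.5,"ty": 0,"tz": -0.1,"yaw": 0},
  {"tx": -1.5,"ty": 0,"tz": 0,"yaw": 0},
  {"tx": -0.7,"ty": 0,"tz": 0,"yaw": 0},
  {"tx": 0,"ty": 0,"tz": 0,"yaw": 0},
])

```text
time_s: 6.9
position: [0.5404, -0.2482, 0.0664]
tool_rot: [[-0.081, 0.996, 0.033], [0.993, 0.083, -0.08], [-0.083, 0.026, -0.996]]
ft_force: [-0.3, -0.6, 0.3]
grip_width: 0.0855
```

```bash
cat > m.py <<'E'
from h import *
import sys
s=env.observe();print(np.round(s['position'],4))
p,im=shot('wrist',sys.argv[1])
g=cv2.GaussianBlur(cv2.cvtColor(im,cv2.COLOR_RGB2GRAY),(3,3),0)
for c in(110,160,250,350,420):
    d=np.diff(g[:,c-4:c+5].mean(1).astype(float))
    pk=[i for i in range(5,262) if abs(d[i])>3 and abs(d[i])==abs(d[i-4:i+5]).max()]
    print(c,[(i,round(d[i]),'y',round(onz(p,(c,i),.06)[1],3)) for i in pk])
E
python3 m.py w6.png
```

```text
[ 0.5404 -0.2482  0.0664]
110 [(24, 10, 'y', np.float64(-0.158)), (32, 8, 'y', np.float64(-0.16)), (104, 20, 'y', np.float64(-0.183)), (124, -15, 'y', np.float64(-0.19)), (219, -4, 'y', np.float64(-0.228)), (229, -12, 'y', np.float64(-0.233)), (248, 11, 'y', np.float64(-0.242)), (255, -9, 'y', np.float64(-0.245))]
160 [(9, -18, 'y', np.float64(-0.152)), (56, 18, 'y', np.float64(-0.166)), (65, -13, 'y', np.float64(-0.169)), (73, -6, 'y', np.float64(-0.171)), (105, 13, 'y', np.float64(-0.182)), (222, -4, 'y', np.float64(-0.228)), (229, -11, 'y', np.float64(-0.231)), (240, 5, 'y', np.float64(-0.237)), (246, -6, 'y', np.float64(-0.239))]
250 [(51, -9, 'y', np.float64(-0.162)), (108, 14, 'y', np.float64(-0.181)), (138, 23, 'y', np.float64(-0.191)), (145, -22, 'y', np.float64(-0.194)), (223, -5, 'y', np.float64(-0.226)), (230, -13, 'y', np.float64(-0.229)), (257, 14, 'y', np.float64(-0.242))]
350 [(103, -12, 'y', np.float64(-0.176)), (110, 23, 'y', np.float64(-0.178)), (155, -34, 'y', np.float64(-0.195)), (165, -15, 'y', np.float64(-0.199)), (189, 29, 'y', np.float64(-0.208)), (225, -29, 'y', np.float64(-0.224)), (234, 11, 'y', np.float64(-0.228))]
420 [(110, 16, 'y', np.float64(-0.176)), (151, 14, 'y', np.float64(-0.191)), (227, -23, 'y', np.float64(-0.223))]
```

```bash
python3 - <<'E'
from h import *
p=env.camera_params('wrist')
for c in((160,105.5),(420,110.5),(160,229.5),(420,227.5)): print(c,np.round(onz(p,c,.035),4))
y=[onz(p,(290,r),.035)[1] for r in(108,228.5)];print(y,np.mean(y))
print('exp top rows', [proj(p,(.54,np.mean(y)+k*.01443,.06))[1] for k in(1,-1)])
g=env.camera_params('wrist')
im=cv2.imread('pics/w6.png');print(im[90:260:5,110].mean(1).astype(int),im[90:260:5,400].mean(1).astype(int))
E
```

```text
(160, 105.5) [ 0.4892 -0.1845  0.035 ]
(420, 110.5) [ 0.6019 -0.1775  0.035 ]
(160, 229.5) [ 0.4875 -0.2432  0.035 ]
(420, 227.5) [ 0.6155 -0.2329  0.035 ]
[np.float64(-0.18091920428047642), np.float64(-0.2381095328385539)] -0.20951436855951516
exp top rows [np.float64(151.3975728081905), np.float64(220.72179724334012)]
[101 103  82 114 183 187 187 149 129 129 130 130 133 136 140 140 141 139
 139 139 138 139 141 139 137 139 130 109  69  61  61  61 100 107] [103 103 106  80 119 191 192 191 192 191 191 191 183 225 240 245 247 246
 245 245 244 243 245 246 244 244 246 154 150 116 114 112 108 108]
```

Call:
carry_out([
  {"tx": 0,"ty": 0,"tz": 1.3,"yaw": 0},
  {"tx": 0.8,"ty": 0,"tz": 0,"yaw": 0},
])

```text
time_s: 7.15
position: [0.5397, -0.2407, 0.0509]
tool_rot: [[-0.08, 0.996, 0.032], [0.993, 0.082, -0.079], [-0.082, 0.025, -0.996]]
ft_force: [0.5, 0.1, 0.0]
grip_width: 0.0853
```

Call:
carry_out([
  {"tx": 0.5,"ty": 0,"tz": -0.25,"yaw": 0},
])

```text
time_s: 7.25
position: [0.5394, -0.2354, 0.0528]
tool_rot: [[-0.08, 0.996, 0.032], [0.993, 0.083, -0.081], [-0.083, 0.025, -0.996]]
ft_force: [-1.9, -6.9, 9.2]
grip_width: 0.0851
```

Call:
carry_out([
  {"tx": 0.6,"ty": 0,"tz": -0.35,"yaw": 0},
])

```text
time_s: 7.35
position: [0.539, -0.2293, 0.0563]
tool_rot: [[-0.081, 0.996, 0.032], [0.993, 0.083, -0.082], [-0.085, 0.026, -0.996]]
ft_force: [-0.8, -2.8, 4.0]
grip_width: 0.0856
```

Call:
carry_out([
  {"tx": 0.6,"ty": 0,"tz": -0.35,"yaw": 0},
])

```text
time_s: 7.45
position: [0.5384, -0.2223, 0.0596]
tool_rot: [[-0.081, 0.996, 0.033], [0.993, 0.083, -0.083], [-0.085, 0.026, -0.996]]
ft_force: [0.1, -0.7, 1.2]
grip_width: 0.0851
```

Call:
carry_out([
  {"tx": 0.6,"ty": 0,"tz": -0.2,"yaw": 0},
])

```text
time_s: 7.55
position: [0.5379, -0.2153, 0.0615]
tool_rot: [[-0.081, 0.996, 0.033], [0.993, 0.084, -0.083], [-0.085, 0.026, -0.996]]
ft_force: [0.0, -0.4, 2.0]
grip_width: 0.0857
```

```bash
python3 m.py w7.png; python3 -c "
from h import *
shot('side','s7.png')
a=cv2.imread('pics/s7.png')[180:330,200:380]
b=cv2.imread('pics/w7.png')
cv2.imwrite('pics/m7.png',np.hstack([cv2.resize(a,(504,420),interpolation=2),cv2.resize(b[:,150:400],(250,420))]))"
```

```text
[ 0.5379 -0.2153  0.0615]
110 [(25, 6, 'y', np.float64(-0.126)), (138, -5, 'y', np.float64(-0.162)), (144, -5, 'y', np.float64(-0.164)), (157, 20, 'y', np.float64(-0.169)), (179, 12, 'y', np.float64(-0.177)), (254, -9, 'y', np.float64(-0.209))]
160 [(14, -8, 'y', np.float64(-0.121)), (63, 9, 'y', np.float64(-0.135)), (69, -8, 'y', np.float64(-0.137)), (157, 18, 'y', np.float64(-0.167)), (180, 13, 'y', np.float64(-0.176)), (255, -7, 'y', np.float64(-0.208))]
250 [(53, -8, 'y', np.float64(-0.13)), (127, 9, 'y', np.float64(-0.154)), (159, 21, 'y', np.float64(-0.165)), (181, 14, 'y', np.float64(-0.174)), (255, -10, 'y', np.float64(-0.205))]
350 [(153, -11, 'y', np.float64(-0.16)), (160, 23, 'y', np.float64(-0.163)), (182, 47, 'y', np.float64(-0.171)), (231, -20, 'y', np.float64(-0.192)), (238, -6, 'y', np.float64(-0.195)), (255, -10, 'y', np.float64(-0.202))]
420 [(6, 6, 'y', np.float64(-0.112)), (161, 5, 'y', np.float64(-0.161)), (183, 54, 'y', np.float64(-0.17)), (238, -22, 'y', np.float64(-0.193)), (256, -9, 'y', np.float64(-0.201))]
```

View pics/m7.png

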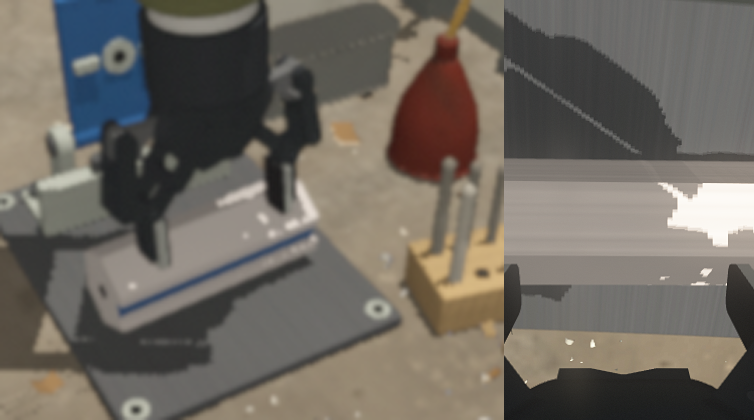

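The side view shows the bar tilting, with the blue keyway floor coming into sight. I'll carry on along the arc.

Call:
carry_out([
  {"tx": 0.6,"ty": 0,"tz": -0.12,"yaw": 0},
  {"tx": 0.6,"ty": 0,"tz": -0.08,"yaw": 0},
])

```text
time_s: 7.85
position: [0.5364, -0.2018, 0.0618]
tool_rot: [[-0.082, 0.996, 0.032], [0.993, 0.084, -0.081], [-0.083, 0.025, -0.996]]
ft_force: [-0.2, 0.3, -0.6]
grip_width: 0.0857
```

Call:
carry_out([
  {"tx": 0.6,"ty": 0,"tz": -0.05,"yaw": 0},
  {"tx": 0.6,"ty": 0,"tz": 0,"yaw": 0},
])

```text
time_s: 8.05
position: [0.5357, -0.1906, 0.063]
tool_rot: [[-0.083, 0.996, 0.033], [0.993, 0.086, -0.086], [-0.088, 0.025, -0.996]]
ft_force: [-6.6, -8.0, 25.7]
grip_width: 0.0853
```

```bash
cat > b.py <<'E'
from h import *
import sys
# blue keyway floor seen below the fence, in side view: mask centroid/extent
p,im=shot('side',sys.argv[1]); hsv=cv2.cvtColor(im,cv2.COLOR_RGB2HSV)
m=cv2.inRange(hsv,(105,90,30),(130,255,255));m[:235]=0
n,l,st,c=cv2.connectedComponentsWithStats(m)
for i in range(1,n):
    if st[i,4]>15: print('blue',st[i],np.round(c[i],1))
E
python3 b.py s8.png; python3 m.py w8.png
```

```text
blue [234 247  70  31 376] [268.1 261.8]
[ 0.5356 -0.1899  0.0634]
110 [(45, 11, 'y', np.float64(-0.106)), (139, -9, 'y', np.float64(-0.137)), (146, -10, 'y', np.float64(-0.14)), (157, 26, 'y', np.float64(-0.144)), (191, 10, 'y', np.float64(-0.157))]
160 [(11, -34, 'y', np.float64(-0.095)), (18, -7, 'y', np.float64(-0.097)), (45, -9, 'y', np.float64(-0.105)), (50, -8, 'y', np.float64(-0.106)), (63, 17, 'y', np.float64(-0.11)), (68, -16, 'y', np.float64(-0.112)), (158, 25, 'y', np.float64(-0.143)), (192, 10, 'y', np.float64(-0.156))]
250 [(8, 42, 'y', np.float64(-0.091)), (39, -24, 'y', np.float64(-0.1)), (45, -22, 'y', np.float64(-0.102)), (53, -8, 'y', np.float64(-0.104)), (123, 12, 'y', np.float64(-0.127)), (160, 32, 'y', np.float64(-0.141)), (194, 12, 'y', np.float64(-0.154))]
350 [(13, 44, 'y', np.float64(-0.09)), (19, -16, 'y', np.float64(-0.091)), (37, -27, 'y', np.float64(-0.097)), (42, 27, 'y', np.float64(-0.098)), (55, 25, 'y', np.float64(-0.102)), (62, -39, 'y', np.float64(-0.104)), (150, -14, 'y', np.float64(-0.134)), (162, 45, 'y', np.float64(-0.138)), (195, 47, 'y', np.float64(-0.152)), (225, -21, 'y', np.float64(-0.164)), (235, -14, 'y', np.float64(-0.169))]
420 [(25, 51, 'y', np.float64(-0.091)), (67, -45, 'y', np.float64(-0.104)), (163, 19, 'y', np.float64(-0.137)), (196, 44, 'y', np.float64(-0.15)), (236, -34, 'y', np.float64(-0.167))]
```

Call:
carry_out([
  {"tx": 0,"ty": 0,"tz": -1.2,"yaw": 0},
  {"tx": -2,"ty": 0,"tz": 0,"yaw": 0},
  {"tx": -2,"ty": 0,"tz": 0,"yaw": 0},
  {"tx": -1,"ty": 0,"tz": 0,"yaw": 0},
  {"tx": 0,"ty": 0,"tz": 0,"yaw": 0},
])

```text
time_s: 8.65
position: [0.5396, -0.238, 0.0821]
tool_rot: [[-0.085, 0.996, 0.034], [0.993, 0.087, -0.085], [-0.088, 0.026, -0.996]]
ft_force: [0.6, -0.3, -0.5]
grip_width: 0.0855
```

```bash
python3 b.py s9.png; python3 m.py w9.png; python3 -c "
from h import *
a=cv2.imread('pics/s9.png')[180:330,190:370]
b=cv2.imread('pics/w9.png')
cv2.imwrite('pics/m9.png',np.hstack([cv2.resize(a,(360,300),interpolation=2),cv2.resize(b,(400,300))]))"
```

```text
blue [268 252  39  20 179] [285.9 262.1]
blue [238 271  24  13 123] [249.2 276.9]
[ 0.5395 -0.2373  0.082 ]
110 [(23, 8, 'y', np.float64(-0.146)), (31, 8, 'y', np.float64(-0.148)), (39, 6, 'y', np.float64(-0.151)), (60, 34, 'y', np.float64(-0.158)), (98, 37, 'y', np.float64(-0.172)), (117, -19, 'y', np.float64(-0.18)), (126, -28, 'y', np.float64(-0.183)), (168, -17, 'y', np.float64(-0.201)), (179, -11, 'y', np.float64(-0.206)), (193, 12, 'y', np.float64(-0.212)), (199, -8, 'y', np.float64(-0.215)), (243, 9, 'y', np.float64(-0.237)), (250, 35, 'y', np.float64(-0.241)), (256, -25, 'y', np.float64(-0.244))]
160 [(5, -8, 'y', np.float64(-0.138)), (10, -9, 'y', np.float64(-0.14)), (54, 14, 'y', np.float64(-0.154)), (61, 27, 'y', np.float64(-0.157)), (68, -12, 'y', np.float64(-0.159)), (100, 4, 'y', np.float64(-0.171)), (173, 15, 'y', np.float64(-0.202)), (180, -16, 'y', np.float64(-0.205)), (226, 10, 'y', np.float64(-0.227))]
250 [(54, -13, 'y', np.float64(-0.151)), (64, 24, 'y', np.float64(-0.155)), (102, 4, 'y', np.float64(-0.169)), (133, 45, 'y', np.float64(-0.181)), (138, -46, 'y', np.float64(-0.183)), (175, 18, 'y', np.float64(-0.199)), (182, -19, 'y', np.float64(-0.203)), (243, 11, 'y', np.float64(-0.232))]
350 [(67, 32, 'y', np.float64(-0.152)), (94, -3, 'y', np.float64(-0.162)), (104, 40, 'y', np.float64(-0.166)), (155, -13, 'y', np.float64(-0.187)), (164, 12, 'y', np.float64(-0.191)), (173, -34, 'y', np.float64(-0.195)), (187, -36, 'y', np.float64(-0.201)), (222, 19, 'y', np.float64(-0.218))]
420 [(69, 37, 'y', np.float64(-0.151)), (96, -3, 'y', np.float64(-0.161)), (106, 36, 'y', np.float64(-0.165)), (174, -30, 'y', np.float64(-0.193))]
```

View pics/m9.png

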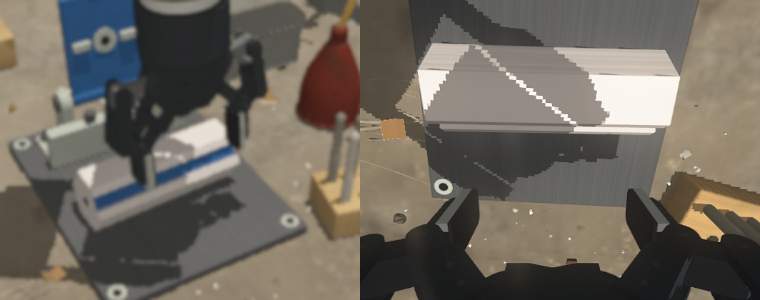

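The first roll is done: the keyway now shows on the upper front slant, and the bar's centre is at y≈-0.183. I'll repeat the same relative path for the second roll.

Call:
carry_out([
  {"tx": 0,"ty": 0,"tz": 1.4,"yaw": 0},
  {"tx": 0,"ty": -0.2,"tz": 1.4,"yaw": 0},
  {"tx": 1.3,"ty": -0.2,"tz": 0,"yaw": 0},
  {"tx": 1.3,"ty": 0,"tz": -0.05,"yaw": 0},
])

```text
time_s: 9.15
position: [0.5336, -0.21, 0.0513]
tool_rot: [[-0.086, 0.996, 0.033], [0.993, 0.089, -0.084], [-0.086, 0.025, -0.996]]
ft_force: [1.1, -11.1, 8.4]
grip_width: 0.0851
```

Call:
carry_out([
  {"tx": 0.5,"ty": 0,"tz": -0.25,"yaw": 0},
])

```text
time_s: 9.25
position: [0.5334, -0.2039, 0.0548]
tool_rot: [[-0.087, 0.996, 0.035], [0.992, 0.089, -0.086], [-0.089, 0.027, -0.996]]
ft_force: [-1.4, -4.2, 6.6]
grip_width: 0.0853
```

Call:
carry_out([
  {"tx": 0.6,"ty": 0,"tz": -0.35,"yaw": 0},
])

```text
time_s: 9.35
position: [0.5329, -0.1964, 0.0587]
tool_rot: [[-0.087, 0.996, 0.036], [0.992, 0.09, -0.087], [-0.09, 0.028, -0.996]]
ft_force: [0.4, -0.9, 0.1]
grip_width: 0.085
```

Call:
carry_out([
  {"tx": 0.6,"ty": 0,"tz": -0.35,"yaw": 0},
])

```text
time_s: 9.45
position: [0.5323, -0.1887, 0.0625]
tool_rot: [[-0.088, 0.995, 0.037], [0.992, 0.091, -0.087], [-0.09, 0.029, -0.996]]
ft_force: [0.0, -0.4, 0.8]
grip_width: 0.0855
```

Call:
carry_out([
  {"tx": 0.6,"ty": 0,"tz": -0.2,"yaw": 0},
])

```text
time_s: 9.55
position: [0.5317, -0.1813, 0.0645]
tool_rot: [[-0.089, 0.995, 0.037], [0.992, 0.092, -0.087], [-0.09, 0.029, -0.996]]
ft_force: [-0.6, 0.0, 0.2]
grip_width: 0.0857
```

```bash
python3 b.py s10.png; python3 m.py w10.png
```

```text
blue [232 243  69  30 312] [265.3 257.2]
[ 0.5315 -0.1804  0.0646]
110 [(28, 20, 'y', np.float64(-0.092)), (41, 19, 'y', np.float64(-0.096)), (47, 18, 'y', np.float64(-0.098)), (69, -40, 'y', np.float64(-0.104)), (133, -10, 'y', np.float64(-0.126)), (140, -6, 'y', np.float64(-0.129)), (148, -4, 'y', np.float64(-0.132)), (171, 10, 'y', np.float64(-0.14)), (181, 7, 'y', np.float64(-0.144)), (255, -6, 'y', np.float64(-0.177))]
160 [(8, -3, 'y', np.float64(-0.084)), (33, 15, 'y', np.float64(-0.092)), (74, -15, 'y', np.float64(-0.104)), (166, 18, 'y', np.float64(-0.137)), (183, 7, 'y', np.float64(-0.144)), (256, -5, 'y', np.float64(-0.176))]
250 [(18, 26, 'y', np.float64(-0.084)), (33, 45, 'y', np.float64(-0.089)), (41, -31, 'y', np.float64(-0.091)), (82, -15, 'y', np.float64(-0.104)), (126, 4, 'y', np.float64(-0.119)), (130, -4, 'y', np.float64(-0.12)), (168, 20, 'y', np.float64(-0.135)), (184, 8, 'y', np.float64(-0.141)), (257, -5, 'y', np.float64(-0.173))]
350 [(10, 15, 'y', np.float64(-0.079)), (28, 21, 'y', np.float64(-0.084)), (39, 52, 'y', np.float64(-0.087)), (50, -18, 'y', np.float64(-0.091)), (67, -9, 'y', np.float64(-0.096)), (72, 10, 'y', np.float64(-0.098)), (90, -33, 'y', np.float64(-0.103)), (161, -20, 'y', np.float64(-0.129)), (170, 18, 'y', np.float64(-0.132)), (186, 36, 'y', np.float64(-0.139)), (228, -21, 'y', np.float64(-0.156)), (234, -15, 'y', np.float64(-0.159)), (258, -5, 'y', np.float64(-0.17))]
420 [(16, 18, 'y', np.float64(-0.079)), (34, 7, 'y', np.float64(-0.084)), (57, 44, 'y', np.float64(-0.091)), (95, -35, 'y', np.float64(-0.103)), (187, 36, 'y', np.float64(-0.137)), (235, -34, 'y', np.float64(-0.157)), (258, -4, 'y', np.float64(-0.168))]
```

Same pattern as before, so I'll carry on past the tipping point.

Call:
carry_out([
  {"tx": 0.6,"ty": 0,"tz": -0.12,"yaw": 0},
])

```text
time_s: 9.75
position: [0.531, -0.1751, 0.0648]
tool_rot: [[-0.089, 0.995, 0.037], [0.992, 0.092, -0.087], [-0.089, 0.029, -0.996]]
ft_force: [-0.2, -0.6, 0.1]
grip_width: 0.0857
```

Call:
carry_out([
  {"tx": 0.6,"ty": 0,"tz": -0.08,"yaw": 0},
])

```text
time_s: 9.85
position: [0.5303, -0.1685, 0.065]
tool_rot: [[-0.089, 0.995, 0.036], [0.992, 0.092, -0.086], [-0.089, 0.028, -0.996]]
ft_force: [1.0, 1.0, 0.5]
grip_width: 0.0854
```

```bash
python3 b.py s11.png; python3 m.py w11.png | head -4
```

```text
[ 0.5301 -0.1677  0.0649]
110 [(36, 17, 'y', np.float64(-0.081)), (67, 39, 'y', np.float64(-0.091)), (85, -9, 'y', np.float64(-0.097)), (95, -11, 'y', np.float64(-0.1)), (101, -17, 'y', np.float64(-0.102)), (139, -9, 'y', np.float64(-0.116)), (146, -10, 'y', np.float64(-0.118)), (153, -4, 'y', np.float64(-0.121)), (166, 24, 'y', np.float64(-0.126)), (239, -33, 'y', np.float64(-0.157)), (259, 24, 'y', np.float64(-0.166))]
160 [(8, -12, 'y', np.float64(-0.072)), (18, 5, 'y', np.float64(-0.075)), (72, 13, 'y', np.float64(-0.091)), (78, 19, 'y', np.float64(-0.093)), (85, -22, 'y', np.float64(-0.095)), (109, -17, 'y', np.float64(-0.103)), (167, 29, 'y', np.float64(-0.125)), (239, -24, 'y', np.float64(-0.155))]
250 [(16, -8, 'y', np.float64(-0.071)), (49, 3, 'y', np.float64(-0.081)), (63, 28, 'y', np.float64(-0.085)), (77, -9, 'y', np.float64(-0.09)), (116, -19, 'y', np.float64(-0.103)), (128, -9, 'y', np.float64(-0.107)), (169, 33, 'y', np.float64(-0.122)), (241, -34, 'y', np.float64(-0.153)), (261, 22, 'y', np.float64(-0.163))]
```

Call:
carry_out([
  {"tx": -0.5,"ty": 0,"tz": -1.0,"yaw": 0},
  {"tx": -2,"ty": 0,"tz": -0.5,"yaw": 0},
  {"tx": -2,"ty": 0,"tz": 0,"yaw": 0},
  {"tx": 0,"ty": 0,"tz": 0,"yaw": 0},
])

```text
time_s: 10.35
position: [0.5342, -0.2138, 0.0864]
tool_rot: [[-0.09, 0.995, 0.037], [0.992, 0.093, -0.087], [-0.09, 0.028, -0.996]]
ft_force: [0.2, -0.2, -0.4]
grip_width: 0.0851
```

```bash
python3 m.py w12.png; python3 -c "
from h import *
shot('side','s12.png');shot('scene','sc12.png')
a=cv2.imread('pics/s12.png')[140:330,170:370]
b=cv2.imread('pics/w12.png')
cv2.imwrite('pics/m12.png',np.hstack([cv2.resize(a,(316,300),interpolation=2),cv2.resize(b,(480,360))[:300]]))"
```

```text
[ 0.5342 -0.2138  0.0864]
110 [(22, 12, 'y', np.float64(-0.122)), (30, 7, 'y', np.float64(-0.125)), (47, 12, 'y', np.float64(-0.131)), (55, 7, 'y', np.float64(-0.133)), (83, 14, 'y', np.float64(-0.144)), (103, -55, 'y', np.float64(-0.152)), (121, -8, 'y', np.float64(-0.159)), (134, 19, 'y', np.float64(-0.164)), (154, -19, 'y', np.float64(-0.173)), (189, 15, 'y', np.float64(-0.189)), (239, 8, 'y', np.float64(-0.214))]
160 [(10, -9, 'y', np.float64(-0.116)), (49, 32, 'y', np.float64(-0.129)), (62, 25, 'y', np.float64(-0.134)), (67, -23, 'y', np.float64(-0.136)), (73, -4, 'y', np.float64(-0.138)), (85, 3, 'y', np.float64(-0.143)), (104, -32, 'y', np.float64(-0.15)), (135, 23, 'y', np.float64(-0.163)), (155, -19, 'y', np.float64(-0.171)), (171, -17, 'y', np.float64(-0.179)), (223, 5, 'y', np.float64(-0.204))]
250 [(6, 11, 'y', np.float64(-0.111)), (52, 15, 'y', np.float64(-0.127)), (107, -36, 'y', np.float64(-0.148)), (129, 11, 'y', np.float64(-0.157)), (137, 16, 'y', np.float64(-0.16)), (158, -18, 'y', np.float64(-0.169)), (173, -18, 'y', np.float64(-0.176)), (237, 14, 'y', np.float64(-0.208))]
350 [(15, 11, 'y', np.float64(-0.111)), (56, 38, 'y', np.float64(-0.125)), (91, 13, 'y', np.float64(-0.138)), (110, -47, 'y', np.float64(-0.145)), (143, 57, 'y', np.float64(-0.159)), (160, -29, 'y', np.float64(-0.166)), (176, -34, 'y', np.float64(-0.174)), (219, 11, 'y', np.float64(-0.195))]
420 [(6, -34, 'y', np.float64(-0.105)), (22, 10, 'y', np.float64(-0.11)), (58, 39, 'y', np.float64(-0.123)), (93, 14, 'y', np.float64(-0.136)), (112, -47, 'y', np.float64(-0.143)), (145, 44, 'y', np.float64(-0.157)), (162, -31, 'y', np.float64(-0.165)), (172, -12, 'y', np.float64(-0.169))]
```

View pics/m12.png

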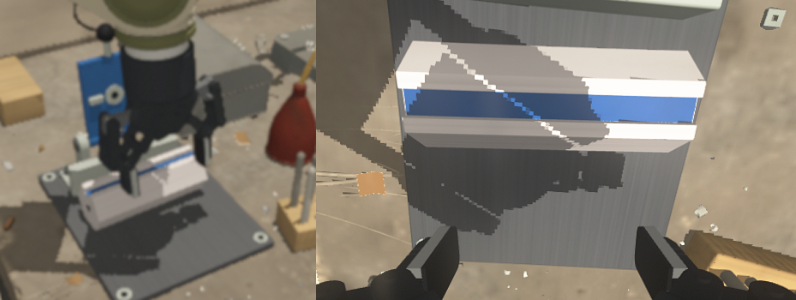

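The keyway now faces up. The wrist view shows the blue stripe from (94,~85) to (452,~120) in full-size pixels, and the bar's centre is at y≈-0.154. For the final slide I'll turn the tool so its camera stays clear of the leaf, and shut the jaws.

Call:
carry_out([
  {"tx": 0,"ty": 0,"tz": 0,"yaw": 0.138},
  {"tx": 0,"ty": 0,"tz": 0,"yaw": 0.138},
  {"tx": 0,"ty": 0,"tz": 0,"yaw": 0.138},
  {"tx": 0,"ty": 0,"tz": 0,"yaw": 0.138},
  {"tx": 0,"ty": 0,"tz": 0,"yaw": 0.138},
  {"tx": 0,"ty": 0,"tz": 0,"yaw": 0.138},
  {"tx": 0,"ty": 0,"tz": 0,"yaw": 0.138},
  {"tx": 0,"ty": 0,"tz": 0,"yaw": 0.138},
  {"tx": 0,"ty": 0,"tz": 0,"yaw": 0.138},
  {"tx": 0,"ty": 0,"tz": 0,"yaw": 0.138},
  {"tx": 0,"ty": 0,"tz": 0,"yaw": 0.138},
  {"tx": 0,"ty": 0,"tz": 0,"yaw": 0.138},
], jaw=1)

```text
time_s: 11.7
position: [0.5312, -0.1998, 0.0846]
tool_rot: [[0.998, -0.049, 0.028], [-0.047, -0.996, -0.078], [0.032, 0.077, -0.997]]
ft_force: [-0.5, 0.5, -1.0]
grip_width: -0.0002
```

```bash
python3 - <<'E'
from h import *
s=env.observe();print(s['position'],np.round(s['tool_rot'],3),s['grip_width'],np.round(s['q'],1))
p,im=shot('side','s13.png'); hsv=cv2.cvtColor(im,cv2.COLOR_RGB2HSV)
for n in('side','scene'):
    p,im=shot(n,n+'13.png'); hsv=cv2.cvtColor(im,cv2.COLOR_RGB2HSV)
    m=cv2.inRange(hsv,(105,90,30),(130,255,255))
    k,l,st,c=cv2.connectedComponentsWithStats(m)
    for i in range(1,k):
        if st[i,4]>30: print(n,st[i],np.round(c[i],1),np.round(onz(p,c[i],.054),3))
# bar ends from w12 pose cannot be recomputed; use side columns
E
```

```text
[ 0.53118902 -0.1997674   0.08462119] [[ 0.998 -0.049  0.028]
 [-0.047 -0.996 -0.078]
 [ 0.032  0.077 -0.997]] -0.0002008869361797464 [-31.2  31.7  86.7  -3.5  58.   63.3]
side [344  67  21  11 117] [355.2  72.7] [1.463 0.777 0.054]
side [ 219  175   38   57 1167] [235.4 204. ] [0.556 0.021 0.054]
scene [355  88  14   5  34] [361.5  90.2] [1.271 0.687 0.054]
scene [225 180  29  50 793] [236.9 206.2] [0.543 0.019 0.054]
```

Call:
carry_out([
  {"tx": 0,"ty": 1.3,"tz": 0,"yaw": -0.047},
  {"tx": 0,"ty": 1.3,"tz": 0,"yaw": 0},
  {"tx": 0,"ty": 0,"tz": 2,"yaw": 0},
  {"tx": 0,"ty": 0,"tz": 2,"yaw": 0},
  {"tx": 0,"ty": 0,"tz": 1.6,"yaw": 0},
  {"tx": 0,"ty": 0,"tz": 0,"yaw": 0},
])

```text
time_s: 12.45
position: [0.533, -0.2321, 0.03]
tool_rot: [[0.999, 0.023, 0.03], [0.025, -0.997, -0.079], [0.028, 0.08, -0.996]]
ft_force: [0.6, 0.6, -0.2]
grip_width: -0.0003
```

```bash
python3 - <<'E'
from h import *
p,im=shot('scene','sc14.png');q,im=shot('wrist','w14.png')
a=cv2.imread('pics/sc14.png')[140:330,170:350]
cv2.imwrite('pics/m14.png',np.hstack([cv2.resize(a,(398,420),interpolation=2),cv2.resize(cv2.imread('pics/w14.png'),(400,300))[:,:] if 0 else cv2.copyMakeBorder(cv2.resize(cv2.imread('pics/w14.png'),(400,300)),0,120,0,0,0)]))
E
```

Call:
carry_out([
  {"tx": 0,"ty": -1.0,"tz": -0.08,"yaw": 0},
  {"tx": 0,"ty": -1.0,"tz": -0.08,"yaw": 0},
  {"tx": 0,"ty": -0.6,"tz": -0.05,"yaw": 0},
  {"tx": 0,"ty": -0.6,"tz": -0.05,"yaw": 0},
])

```text
time_s: 12.95
position: [0.534, -0.1983, 0.0349]
tool_rot: [[0.999, 0.023, 0.036], [0.026, -0.996, -0.084], [0.034, 0.085, -0.996]]
ft_force: [-0.9, 0.9, 0.3]
grip_width: -0.0
```

Call:
carry_out([
  {"tx": 0,"ty": -0.6,"tz": -0.05,"yaw": 0},
  {"tx": 0,"ty": -0.6,"tz": -0.05,"yaw": 0},
])

```text
time_s: 13.15
position: [0.5344, -0.1862, 0.0359]
tool_rot: [[0.999, 0.024, 0.039], [0.027, -0.996, -0.087], [0.037, 0.088, -0.995]]
ft_force: [-0.9, -5.6, 1.9]
grip_width: 0.0002
```

Call:
carry_out([
  {"tx": 0,"ty": -0.5,"tz": -0.04,"yaw": 0},
])

```text
time_s: 13.25
position: [0.5346, -0.1814, 0.0363]
tool_rot: [[0.999, 0.024, 0.04], [0.027, -0.996, -0.089], [0.038, 0.09, -0.995]]
ft_force: [0.1, -5.3, 1.1]
grip_width: -0.0001
```

Call:
carry_out([
  {"tx": 0,"ty": -0.5,"tz": 0.15,"yaw": 0},
  {"tx": 0,"ty": -0.5,"tz": 0.1,"yaw": 0},
])

```text
time_s: 13.45
position: [0.5349, -0.1745, 0.0347]
tool_rot: [[0.999, 0.025, 0.042], [0.029, -0.995, -0.096], [0.039, 0.098, -0.994]]
ft_force: [-14.5, -24.5, 14.7]
grip_width: -0.0001
```

Call:
carry_out([
  {"tx": 0,"ty": -0.5,"tz": 0.05,"yaw": 0},
])

```text
time_s: 13.55
position: [0.5345, -0.1731, 0.0351]
tool_rot: [[0.999, 0.027, 0.042], [0.031, -0.994, -0.104], [0.039, 0.105, -0.994]]
ft_force: [-12.3, -31.4, 3.3]
grip_width: -0.0002
```

Call:
carry_out([
  {"tx": 0,"ty": -0.5,"tz": 0.05,"yaw": 0},
])

```text
time_s: 13.65
position: [0.5344, -0.173, 0.0353]
tool_rot: [[0.999, 0.028, 0.042], [0.032, -0.993, -0.113], [0.039, 0.114, -0.993]]
ft_force: [-8.4, -35.3, -0.6]
grip_width: -0.0003
```

Call:
carry_out([
  {"tx": 0,"ty": -0.5,"tz": 0.0,"yaw": 0},
])

```text
time_s: 13.75
position: [0.5343, -0.173, 0.0356]
tool_rot: [[0.999, 0.028, 0.043], [0.033, -0.992, -0.122], [0.039, 0.123, -0.992]]
ft_force: [-7.4, -32.7, -3.6]
grip_width: 0.0001
```

Call:
carry_out([
  {"tx": 0,"ty": 1.5,"tz": 0,"yaw": 0},
  {"tx": 0,"ty": 3,"tz": -2,"yaw": 0},
  {"tx": 0,"ty": 3,"tz": -4,"yaw": 0},
  {"tx": 0,"ty": 0,"tz": -4.5,"yaw": 0},
  {"tx": 0,"ty": 0,"tz": -4.5,"yaw": 0},
  {"tx": 0,"ty": 0,"tz": -4.5,"yaw": 0},
  {"tx": 0,"ty": 0,"tz": -4,"yaw": 0},
  {"tx": 0,"ty": 0,"tz": 0,"yaw": 0},
])

```text
time_s: 14.55
position: [0.525, -0.2198, 0.2861]
tool_rot: [[0.999, 0.027, 0.039], [0.031, -0.993, -0.115], [0.036, 0.116, -0.993]]
ft_force: [0.3, -0.3, -0.2]
grip_width: -0.0
```

```bash
cat > k.py <<'E'
from h import *
s=env.observe();print(np.round(s['position'],4))
for n in('side','scene','wrist'):
    p,im=shot(n,n+'15.png'); hsv=cv2.cvtColor(im,cv2.COLOR_RGB2HSV)
    m=cv2.inRange(hsv,(105,80,25),(130,255,255))
    k,l,st,c=cv2.connectedComponentsWithStats(m)
    for i in range(1,k):
        if st[i,4]>40 and (n=='wrist' or st[i,1]>120):
            r=cv2.minAreaRect(np.argwhere(l==i)[:,::-1].astype(np.float32));b=cv2.boxPoints(r)
            print(n,st[i],np.round(c[i],1),np.round(onz(p,c[i],.056),4),[list(np.round(onz(p,x,.056)[:2],3)) for x in b])
    if n!='wrist':
        g=im.max(2); g=g[145:190,215:265]; bb=(g<60).astype(np.uint8)
        k,l,st,c=cv2.connectedComponentsWithStats(bb);print(n,'dark',[(list(st[i]),np.round(c[i]+[215,145],1)) for i in range(1,k) if st[i,4]>20])
E
python3 k.py
```

```text
[ 0.525  -0.2198  0.2861]
side [ 219  171   45   61 1727] [240.8 200.5] [0.571 0.026 0.056] [[np.float64(0.571), np.float64(0.161)], [np.float64(0.668), np.float64(0.143)], [np.float64(0.574), np.float64(-0.088)], [np.float64(0.497), np.float64(-0.069)]]
side [238 232  49  17  67] [259.4 240.9] [ 0.5417 -0.128   0.056 ] [[np.float64(0.496), np.float64(-0.127)], [np.float64(0.603), np.float64(-0.125)], [np.float64(0.601), np.float64(-0.131)], [np.float64(0.495), np.float64(-0.133)]]
side dark [([np.int32(16), np.int32(11), np.int32(12), np.int32(10), np.int32(92)], array([236.2, 160.7]))]
scene [ 225  175   39   55 1409] [243.9 201.9] [0.564  0.0292 0.056 ] [[np.float64(0.556), np.float64(0.163)], [np.float64(0.649), np.float64(0.148)], [np.float64(0.573), np.float64(-0.086)], [np.float64(0.496), np.float64(-0.071)]]
scene dark [([np.int32(42), np.int32(0), np.int32(8), np.int32(21), np.int32(49)], array([262.3, 150.5])), ([np.int32(22), np.int32(15), np.int32(11), np.int32(11), np.int32(92)], array([241.4, 165. ])), ([np.int32(47), np.int32(37), np.int32(3), np.int32(8), np.int32(22)], array([263. , 185.8]))]
wrist [ 146   96   19  112 1349] [155.6 147.1] [ 0.5595 -0.1325  0.056 ] [[np.float64(0.607), np.float64(-0.126)], [np.float64(0.608), np.float64(-0.138)], [np.float64(0.499), np.float64(-0.14)], [np.float64(0.498), np.float64(-0.127)]]
wrist [   0  132  108  124 9081] [ 49.5 186.3] [ 0.5195 -0.0308  0.056 ] [[np.float64(0.564), np.float64(0.009)], [np.float64(0.577), np.float64(-0.081)], [np.float64(0.457), np.float64(-0.083)], [np.float64(0.447), np.float64(0.016)]]
```

```bash
python3 - <<'E'
from h import *
from scipy.optimize import brentq
for n,c in(('side',(236.2,160.7)),('scene',(241.4,165.0))):
    p=env.camera_params(n);o,d=ray(p,c)
    f=lambda t:np.hypot((o+t*d)[1]+.0745,(o+t*d)[2]-.066)-.135
    ts=np.linspace(.2,2,2000);v=[f(t) for t in ts]
    for i in range(1999):
        if v[i]*v[i+1]<0: print(n,np.round(o+d*brentq(f,ts[i],ts[i+1]),4))
    t=ts[np.argmin(v)];print(n,'min',min(v),np.round(o+d*t,4)); print('at x=.531',np.round(o+d*((.531-o[0])/d[0]),4))
E
```

```text
side [ 0.5324 -0.055   0.1996]
side [0.5652 0.0254 0.1568]
side min -0.007922639348959787 [ 0.5488 -0.015   0.1783]
at x=.531 [ 0.531  -0.0585  0.2015]
scene [ 0.5315 -0.0587  0.2001]
scene [0.5589 0.026  0.1561]
scene min -0.008716927461971419 [ 0.5452 -0.0162  0.178 ]
at x=.531 [ 0.531  -0.0602  0.2008]
```

Call:
carry_out([
  {"tx": 0.25,"ty": -4.2,"tz": -0.4,"yaw": 0},
  {"tx": 0.25,"ty": -4.2,"tz": -0.4,"yaw": 0},
  {"tx": 0.25,"ty": -4.2,"tz": -0.4,"yaw": 0},
  {"tx": 0.25,"ty": -4.2,"tz": -0.4,"yaw": 0},
  {"tx": 0.25,"ty": -4.2,"tz": -0.4,"yaw": 0},
  {"tx": 0,"ty": 0,"tz": 0,"yaw": 0},
])

```text
time_s: 15.3
position: [0.5272, -0.0012, 0.2644]
tool_rot: [[1.0, 0.025, 0.007], [0.026, -0.995, -0.101], [0.005, 0.101, -0.995]]
ft_force: [0.3, -0.4, 0.6]
grip_width: 0.0001
```

```bash
python3 - <<'E'
from h import *
p=env.camera_params('side')
print('can base',onz(p,(355,238),0),'toolbox near bottom',onz(p,(285,222),0),'box top-near edge',onz(p,(290,195),.1))
E
```

```text
can base [ 0.76359249 -0.15180097  0.        ] toolbox near bottom [ 0.65751857 -0.02501321  0.        ] box top-near edge [ 0.64378702 -0.06834523  0.1       ]
```

Call:
carry_out([
  {"tx": 0.2,"ty": 0,"tz": 2.8,"yaw": 0},
  {"tx": 0.2,"ty": 0,"tz": 2.8,"yaw": 0},
  {"tx": 0,"ty": 1.0,"tz": 0.1,"yaw": 0},
  {"tx": 0,"ty": 1.0,"tz": 0.1,"yaw": 0},
])

```text
time_s: 15.7
position: [0.5307, -0.0262, 0.2026]
tool_rot: [[1.0, 0.03, -0.002], [0.03, -0.995, -0.098], [-0.005, 0.098, -0.995]]
ft_force: [-0.1, 0.4, 1.3]
grip_width: -0.0
```

Call:
carry_out([
  {"tx": 0,"ty": 1.0,"tz": 0.1,"yaw": 0},
  {"tx": 0,"ty": 1.0,"tz": 0.1,"yaw": 0},
])

```text
time_s: 15.9
position: [0.5316, -0.0488, 0.204]
tool_rot: [[1.0, 0.029, -0.001], [0.029, -0.995, -0.098], [-0.003, 0.098, -0.995]]
ft_force: [-1.6, 2.1, 3.1]
grip_width: -0.0
```

Call:
carry_out([
  {"tx": 0,"ty": 1.0,"tz": 0.15,"yaw": 0},
  {"tx": 0,"ty": 1.0,"tz": 0.15,"yaw": 0},
])

```text
time_s: 16.1
position: [0.5323, -0.0714, 0.2045]
tool_rot: [[1.0, 0.027, 0.001], [0.027, -0.995, -0.098], [-0.001, 0.098, -0.995]]
ft_force: [-0.8, 1.3, -0.8]
grip_width: -0.0001
```

Call:
carry_out([
  {"tx": 0,"ty": 1.15,"tz": 0.39,"yaw": 0},
  {"tx": 0,"ty": 1.15,"tz": 0.39,"yaw": 0},
  {"tx": 0,"ty": 0.95,"tz": 0.55,"yaw": 0},
  {"tx": 0,"ty": 0.95,"tz": 0.55,"yaw": 0},
])

```text
time_s: 16.5
position: [0.5338, -0.1198, 0.1898]
tool_rot: [[1.0, 0.027, 0.003], [0.027, -0.995, -0.099], [0.001, 0.1, -0.995]]
ft_force: [0.3, 1.1, 0.9]
grip_width: -0.0002
```

Call:
carry_out([
  {"tx": 0,"ty": 0.7,"tz": 0.57,"yaw": 0},
  {"tx": 0,"ty": 0.7,"tz": 0.57,"yaw": 0},
  {"tx": 0,"ty": 0.73,"tz": 0.72,"yaw": 0},
  {"tx": 0,"ty": 0.73,"tz": 0.72,"yaw": 0},
])

```text
time_s: 16.9
position: [0.5347, -0.1539, 0.1645]
tool_rot: [[1.0, 0.026, 0.003], [0.027, -0.995, -0.099], [0.0, 0.099, -0.995]]
ft_force: [-0.1, 1.9, -0.1]
grip_width: 0.0005
```

```bash
cat > ball.py <<'E'
from h import *
import sys
from scipy.optimize import brentq
print(np.round(env.observe()['position'],4))
for n in('side','scene'):
    p,im=shot(n,n+sys.argv[1]+'.png'); hsv=cv2.cvtColor(im,cv2.COLOR_RGB2HSV)
    m=cv2.inRange(hsv,(105,80,25),(130,255,255));m[:120]=0
    k,l,st,c=cv2.connectedComponentsWithStats(m)
    for i in range(1,k):
        if st[i,4]>40: print(n,st[i],np.round(c[i],1))
    for th in(0.0,.4,.6,.8,1.0): print(th,np.round(proj(p,(.5325,-.0755-.135*np.cos(th),.066+.135*np.sin(th)))),end=' ')
    print()
E
python3 ball.py 16
```

```text
[ 0.5347 -0.1539  0.1645]
side [272 206   9   8  51] [275.6 209. ]
side [226 213  38  19 216] [243.4 221.1]
0.0 [275. 263.] 0.4 [272. 236.] 0.6 [269. 221.] 0.8 [264. 206.] 1.0 [258. 192.] 
scene [266 209  11   8  56] [271.4 212.2]
scene [229 215  32  14 140] [243.6 220.2]
0.0 [268. 258.] 0.4 [266. 233.] 0.6 [264. 220.] 0.8 [260. 206.] 1.0 [257. 194.]
```

Call:
carry_out([
  {"tx": 0,"ty": 0,"tz": -1.4,"yaw": 0},
  {"tx": 0,"ty": 0,"tz": -1.3,"yaw": 0},
  {"tx": -0.1,"ty": 1.5,"tz": -0.1,"yaw": 0},
  {"tx": -0.1,"ty": 1.4,"tz": 0.1,"yaw": 0},
  {"tx": 0,"ty": 0,"tz": 0.8,"yaw": 0},
])

```text
time_s: 17.5
position: [0.5331, -0.1837, 0.1859]
tool_rot: [[1.0, 0.026, 0.001], [0.026, -0.995, -0.1], [-0.001, 0.1, -0.995]]
ft_force: [0.9, -0.5, -0.4]
grip_width: -0.0002
```

Call:
carry_out([
  {"tx": 0,"ty": 0.5,"tz": 1.1,"yaw": 0},
  {"tx": 0,"ty": 0.5,"tz": 1.1,"yaw": 0},
  {"tx": 0,"ty": 0.3,"tz": 1.1,"yaw": 0},
])

```text
time_s: 17.8
position: [0.5335, -0.205, 0.1524]
tool_rot: [[1.0, 0.025, 0.003], [0.025, -0.994, -0.107], [-0.0, 0.107, -0.994]]
ft_force: [-3.1, -10.8, 7.7]
grip_width: -0.0001
```

Call:
carry_out([
  {"tx": 0,"ty": 0.2,"tz": 1.1,"yaw": 0},
  {"tx": 0,"ty": 0.2,"tz": 1.1,"yaw": 0},
  {"tx": 0,"ty": 0,"tz": 1.1,"yaw": 0},
])

```text
time_s: 18.1
position: [0.5338, -0.2204, 0.1182]
tool_rot: [[1.0, 0.024, 0.004], [0.024, -0.993, -0.119], [0.001, 0.119, -0.993]]
ft_force: [-1.8, -8.4, 2.9]
grip_width: -0.0003
```

```bash
python3 ball.py 17; python3 - <<'E'
from h import *
p,im=shot('wrist','w17.png')
a=cv2.imread('pics/side17.png')[170:310,210:330]
cv2.imwrite('pics/m17.png',np.hstack([cv2.resize(a,(360,420),interpolation=2),cv2.resize(cv2.imread('pics/scene17.png')[170:310,200:330],(390,420),interpolation=2)]))
E
```

```text
[ 0.5338 -0.2204  0.1182]
side [226 216  44  32 832] [250.1 231.4]
0.0 [275. 263.] 0.4 [272. 236.] 0.6 [269. 221.] 0.8 [264. 206.] 1.0 [258. 192.] 
scene [229 218  35  26 510] [247.  230.5]
0.0 [268. 258.] 0.4 [266. 233.] 0.6 [264. 220.] 0.8 [260. 206.] 1.0 [257. 194.]
```

View pics/m17.png

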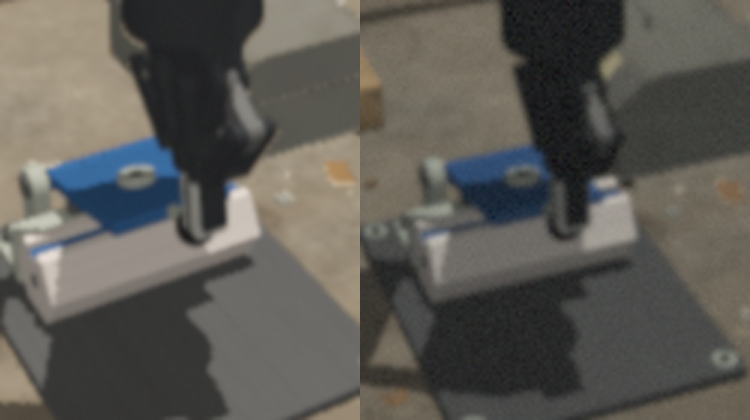

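The picture shows the leaf nearly down over the bar, with the fingertips about on the ball but slightly in front of it. I'll lift, shift back about 1 cm and press straight down.

Call:
carry_out([
  {"tx": 0,"ty": 0,"tz": -1.0,"yaw": 0},
  {"tx": 0,"ty": -1.2,"tz": -0.1,"yaw": 0},
  {"tx": 0,"ty": -0.1,"tz": 0.9,"yaw": 0},
  {"tx": 0,"ty": -0.1,"tz": 0.6,"yaw": 0},
])

```text
time_s: 18.65
position: [0.5325, -0.2064, 0.1084]
tool_rot: [[1.0, 0.023, 0.001], [0.023, -0.993, -0.117], [-0.002, 0.117, -0.993]]
ft_force: [0.2, -0.8, 0.2]
grip_width: 0.0003
```

Call:
carry_out([
  {"tx": 0,"ty": -0.07,"tz": 0.7,"yaw": 0},
  {"tx": 0,"ty": -0.07,"tz": 0.7,"yaw": 0},
])

```text
time_s: 18.85
position: [0.5322, -0.206, 0.0923]
tool_rot: [[1.0, 0.024, -0.0], [0.024, -0.993, -0.117], [-0.003, 0.116, -0.993]]
ft_force: [0.6, -0.0, 0.5]
grip_width: 0.0001
```

Call:
carry_out([
  {"tx": 0,"ty": -0.07,"tz": 0.6,"yaw": 0},
  {"tx": 0,"ty": -0.07,"tz": 0.5,"yaw": 0},
])

```text
time_s: 19.05
position: [0.5326, -0.2066, 0.0871]
tool_rot: [[1.0, 0.024, 0.003], [0.025, -0.992, -0.122], [0.0, 0.122, -0.993]]
ft_force: [-24.0, 15.8, 77.4]
grip_width: -0.0
```

Call:
carry_out([
  {"tx": 0,"ty": 0,"tz": -1.5,"yaw": 0},
  {"tx": 0,"ty": 0,"tz": -4,"yaw": 0},
  {"tx": 0,"ty": 2,"tz": -4.5,"yaw": 0},
  {"tx": 0,"ty": 3,"tz": -4.5,"yaw": 0},
  {"tx": 0,"ty": 3,"tz": -2,"yaw": 0},
  {"tx": 0,"ty": 3,"tz": 0,"yaw": 0},
  {"tx": 0,"ty": 3,"tz": 0,"yaw": 0},
  {"tx": 0,"ty": 0,"tz": 0,"yaw": 0},
])

```text
time_s: 19.85
position: [0.535, -0.3269, 0.2702]
tool_rot: [[1.0, 0.027, 0.002], [0.027, -0.992, -0.121], [-0.002, 0.121, -0.993]]
ft_force: [-0.3, 0.4, -0.3]
grip_width: 0.0001
```

```bash
python3 - <<'E'
from h import *
s=env.observe();print(s['time_s'],np.round(s['position'],4))
for n in('side','scene'):
    p,im=shot(n,n+'18.png')
    g=im.max(2);y0,y1,x0,x1=240,285,255,300
    # dark ball: blob centre near predicted positions
    bb=cv2.morphologyEx((g[y0:y1,x0:x1]<45).astype(np.uint8),cv2.MORPH_OPEN,np.ones((5,5)))
    k,l,st,c=cv2.connectedComponentsWithStats(bb)
    print(n,[(list(map(int,st[i])),np.round(c[i]+[x0,y0],1)) for i in range(1,k)])
    for th in(0,.07,.15): print(th,np.round(proj(p,(.5325,-.0755-.135*np.cos(th),.066+.135*np.sin(th))),1))
    hsv=cv2.cvtColor(im,cv2.COLOR_RGB2HSV);m=cv2.inRange(hsv,(105,80,25),(130,255,255));m[:150]=0
    k,l,st,c=cv2.connectedComponentsWithStats(m);print([(list(map(int,st[i])),np.round(c[i],1)) for i in range(1,k) if st[i,4]>30])
    # predicted leaf free-edge corners shut (top surface z .071)
    print('edge th0/.07',[np.round(proj(p,(.5325+sx*.04,-.0755-.107*np.cos(t),.071+.107*np.sin(t))),1) for t in(0,.07) for sx in(-1,1)])
E
```

```text
19.85 [ 0.535  -0.3269  0.2702]
side [([16, 21, 10, 7, 61], array([275.4, 264.1]))]
0 [275.1 262.6]
0.07 [275.  258.4]
0.15 [274.7 253.3]
[([226, 216, 61, 44, 1425], array([255.2, 237.5]))]
edge th0/.07 [array([248. , 258.3]), array([286.9, 245.4]), array([247.8, 255. ]), array([286.9, 242.1])]
scene [([9, 17, 10, 10, 94], array([268.7, 261.2])), ([2, 24, 5, 5, 25], array([259., 266.]))]
0 [267.7 258.1]
0.07 [267.7 254.2]
0.15 [267.5 249.4]
[([229, 218, 51, 37, 1101], array([253.4, 235.8]))]
edge th0/.07 [array([243.9, 252.4]), array([281.1, 244.2]), array([243.8, 249.3]), array([281.1, 241.1])]
```

Both views put the ball at the shut position, not at 0.07 rad open. I'll do a quick check on the bystanders and then hand in.

```bash
python3 - <<'E'
from h import *
a=cv2.imread('pics/side0.png').astype(int);b=cv2.imread('pics/side18.png').astype(int)
for n,(x0,y0,x1,y1) in dict(wood=(155,175,200,218),can=(335,185,375,245),drills=(345,235,430,295)).items():
    d=abs(a-b)[y0:y1,x0:x1].max(2);print(n,np.median(d),(d>40).mean().round(3))
env.close_job()
E
```

```text
wood 1.0 0.0
can 1.0 0.0
drills 1.0 0.0
the job is handed in; nothing more can be done
```

The job is handed in at about 20 s of the 64 s allowed: the bar is rolled with its keyway up, pushed home along the fence, and the leaf is shut.

- **Rolls:** The first three pushes did not roll the bar; one slid it about 13 mm and another about 2 mm. I then let the fingertips rise with the face, and both 60° rolls worked. The wrist view afterwards showed the blue keyway floor facing straight up.
- **Pushing home:** With the jaws shut I pushed until the bar stopped dead at about 35 N. It then lay parallel to the fence, centred within about 3 mm of its middle. Its measured position came out about 2–3 mm short of home by my fence estimate; I put that down to calibration, because the bar had stopped solid.
- **Leaf:** I pushed it over by the ball. The fingertips first came down slightly in front of the ball, so I lifted, shifted back about 1 cm and pressed straight down. The press peaked at 77 N at the wrist, harder than I intended but under the 120 N limit.

**Last checks:** In both fixed cameras the ball sat 1.5 to 3 pixels below where I predicted it for fully shut. A leaf standing on the bar, 0.07 rad open, would put it about 4 pixels above. The wood block, oil can and drill block looked unchanged from the first picture. The arm ended clear of the jig.

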